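# Roll the bead-loom roller pins-up and pin the warp comb on it

### The job

Set up the bead loom for warping: roll its right-hand hexagonal roller (on the robot's right) in its notches until the flat with the two dowel pins faces straight up and the roller again lies fully down in both notches. Then set the toothed comb on it, teeth up, with its two holes over the pins and flat down on the roller. Leave the left-hand roller and everything else on the table where they are.

Things in the scene. Friction and masses are not known exactly. Their poses are not given: they have to be found in the camera images.
- loom: wooden bead-loom frame 330 x 168 mm, fixed on the table. Origin on the table under its middle; it stands crosswise: x runs along its rails from its right-hand end to its left-hand end as the robot sees them, z up. Rails at y = -75 and +75 mm are 44 mm high; two stretchers, 29 mm high, cross at x = -45 and +45 mm; nothing else stands between the posts
- loom_right (a point): middle of the right-hand roller's axis when it lies in its notches: loom x = -110, y = 0, z = 105 mm; the bar lies along the loom's y. Two posts 18 mm thick, at y = -75 and +75 mm (132 mm clear between), hold it in half-hexagon notches open at the top, 0.8 mm slack per flank; posts reach up to the axis height and 34 mm either side; the bar overhangs them 16 mm at each end
- loom_left (a point): the same for the left-hand roller: loom x = +110, y = 0, z = 105 mm
- roller_a: loose wooden hexagonal bar 200 mm long (y), 40 mm across flats, 46 across corners, 180 g; its twin is alike; either may be the right-hand one. Origin mid-axis. z points out of its one marked flat, which bears two steel dowel pins; the other 5 flats, every 60 deg, are plain. z up = pins up. Starts flat down in its notches, pin flat turned 60 deg from up to either side (plain flats there lean 30 deg from upright)
- roller_b: loose wooden hexagonal bar 200 mm long (y), 40 mm across flats, 46 across corners, 180 g; its twin is alike; either may be the right-hand one. Origin mid-axis. z points out of its one marked flat, which bears two steel dowel pins; the other 5 flats, every 60 deg, are plain. z up = pins up. Starts flat down in its notches, pin flat turned 60 deg from up to either side (plain flats there lean 30 deg from upright)
- roller_a_pins (a point): middle of this roller's pin flat, 20 mm from its axis along its z. The pins stand on this flat's centre line 45 mm either way along y: 8 mm diameter, straight for 12 mm then tapered, 16 mm tall in all
- roller_b_pins (a point): middle of this roller's pin flat, 20 mm from its axis along its z. The pins stand on this flat's centre line 45 mm either way along y: 8 mm diameter, straight for 12 mm then tapered, 16 mm tall in all
- comb: wooden warp comb: bar 30 (x) x 130 (y) x 12 mm (z), 50 g, with 10.5 mm through holes at y = -45 and +45 mm, and between them a row of thin brass teeth 16 mm tall on its centre line (y -35 to +35). Origin mid-underside, z up. Lies teeth up on the table left or right of the loom. Either end fits either pin; seated, its underside lies on the pin flat and pins show 4 mm above the bar
- palette: round white ceramic palette with seven small wells, 116 mm across, 13 mm tall, origin under its centre; bystander, on the other side of the loom from the comb
- compass: silver aluminium drawing compass lying flat, about 165 mm long, 12 mm tall, origin at its hinge; bystander left of the loom
- acrylic_block: clear acrylic block 60 x 90 x 25 mm, origin under its centre; bystander
- mug: white mug 80 mm across, 92 mm tall, origin under its centre; bystander
- brush_jar: glass jar 76 mm across with paint brushes, about 240 mm tall in all, origin under its centre; bystander
Things that resemble listed ones, but are neither listed nor needed, are in the scene too. What is shaped like the comb but turquoise is not meant.

How it is judged:
By the outcome, as a careful person would: the job done as asked, in the order asked, and still so for the second after the job is handed in, with the robot touching nothing.
It also fails if it takes over 64 s, if anything falls off the work surface, if the arm or the gripper's body presses on something with over 40 N, if the wrist force passes 120 N, or if a joint passes its speed limit or range.

### The arm

A 7-joint arm with a two-finger parallel gripper is mounted at the origin on the work surface. World frame = base frame: x ahead of the robot, y to its left, z up, the work surface at z = 0. Lengths are in m, angles in degrees, forces in N, time in s.
With the tool pointing down it reaches from about 0.425 to 0.875 m from the base axis. Payload 4.7 kg.
Tool frame: the origin (TCP) lies midway between the tips of the shut fingers; the grasp point (between the pads) lies 19 mm behind it; z points along the fingers, y is the direction in which the jaws open and shut (so a half turn about z gives the same grasp; the last joint's range is limited). The gripper opens to 87 mm and grips with 3 to 60 N. Pads are 19 mm wide; open, the fingers measure 117 mm over their backs; the gripper's body (75 mm by 190 mm) begins 51 mm behind the grasp point.
Start: joints at [73.688, 18.392, -4.016, 83.108, 1.295, 78.541, -3.26], TCP at [0.191, -0.621, 0.223] pointing down, gripper open.
Joint ranges: [-163.93, 163.93], [-17.29, 119.83], [-79.2, 71.16], [3.27, 140.29], [-89.18, 269.18], [5.43, 117.66], [-154.24, 154.24]. Speed limits (degrees/s): [147.25, 147.25, 180, 180, 180, 180, 180].

### API

Orientations are given as [roll, pitch, yaw] about the fixed x, y, z axes, in that order (R = Rz(yaw) Ry(pitch) Rx(roll)).
In Python, from cell import env gives the robot as it stands.
- The arm moves only by the tool apply_moves, never from a script. Its argument "targets" is a list of rows, each a list of 2 entries, a list of its own where there are three numbers: the shift along the world's x, y, z in mm, then the turn, a rotation vector about the world's x, y, z in rad. A call has 1 to 8 rows; each row is the pose to reach, as a shift and turn from the pose commanded when the call began; what a row does not reach only later rows make up. A row lasts 1/10 s, in which the tool goes at most 50 mm and 8.59 degrees, less where a joint would pass 70% of its speed; a pose out of reach is approached as far as the arm can. A call with a gripper value outside its range is refused whole. "hand" is the finger opening in mm, from 0 to 87, set as the call begins (left out, the last holds). The fingers move at their own pace and stop on an object; "squeeze" is the grip in N (left out, the last holds). Time passes only in rows, so rows that repeat a pose let the fingers close. It gives the time, the measured TCP pose, the force and the opening at its end, in the units of the state.
- env.get_obs(): the state, without advancing time (a new reading comes with each control period).
- env.read_camera(name): name is "scene" or "top"; returns a dict with "image" (400x640x3 uint8, red, green, blue), "camera_matrix" (3x3 intrinsics, pixels), "camera_from_world" (4x4, takes a point from world to camera coordinates). Camera axes: x right, y down, z forward; pixel columns grow to the right and rows downward; lengths in m; the calibration is good to about 2 mm. A picture is of the moment at which its call begins. There is no depth.
- env.sign_off(): hands the job in, once; it reports no verdict.
Trained networks look in a picture, given as the dict that the camera call returned (one of the last four; its "shot" number tells which), for a name from the list of things; names that differ only in an ending like _2 or _b are one class to them, and where a whole thing is asked for, a point or a joint stands for the part that bears it (a point fixed in the world has none). Each returns a list of dicts, best first, with "conf" (0 to 1); they miss things now and then, are a little off and sometimes report something else, mostly with a low value. They report only what shows in the picture. A call takes as long as a camera call. They do not tell look-alikes from the thing itself.
- env.regions_of(picture, target): "region" (400x640 bool, what is visible of it) and "rect" ([left, top, right, bottom] in pixels, round what is visible of it).
The state is a dict: "time_s": time; "qpos": joint angles; "joint_velocities": joint speeds; "effort": joint torques, N m; "tool_pos": TCP position; "tool_rot": TCP orientation; "force": force on the tool from outside, world axes, zero at the start; "wrist_torque": the same for the moment, N m; "grip_width": finger opening in m.
Only numpy, scipy, OpenCV 4.12 (cv2) and the standard library are available. Lean on these libraries where they do the work, as an engineer would, in place of code of your own. Each camera call takes 0.05 s, during which the arm holds its last target. There are 200 camera calls.

## Working session

There is one attempt and no reset: what is moved stays moved. The work goes in short steps, Python scripts to look and compute and a tool call to move; the robot and the scene stay as the last step left them, time stands still between calls to the robot, and variables do not carry over. Pictures are saved under pics/ and viewed, about 8 in all and at most 12, crops included, and the job is handed in when it is done.

Besides the shell and the picture viewer there is one more tool, called after ">>>" in YAML: its name, and indented under it one key for each argument. apply_moves: Moves the arm, as the interface text tells. Its arguments: {"type":"object","properties":{"targets":{"type":"array","items":{"type":"array"}},"hand":{"type":"number"},"squeeze":{"type":"number"}},"required":["targets"]}

```bash
mkdir -p pics; ls; cat > h.py <<'E'
import numpy as np, cv2
from cell import env
def shot(n,save=None):
    p=env.read_camera(n)
    if save: cv2.imwrite('pics/'+save+'.png',p['image'][:,:,::-1])
    return p
def proj(p,X):
    X=np.atleast_2d(X); C=p['camera_from_world']@np.c_[X,np.ones(len(X))].T
    u=p['camera_matrix']@C[:3]; return (u[:2]/u[2]).T
def ray(p,uv):
    T=p['camera_from_world'];R=T[:3,:3];o=-R.T@T[:3,3]
    d=R.T@np.linalg.inv(p['camera_matrix'])@np.r_[uv,1.]; return o,d/np.linalg.norm(d)
def atz(p,uv,z):
    o,d=ray(p,uv); return o+d*(z-o[2])/d[2]
def tri(pts):
    A=0;b=0
    for p,uv in pts:
        o,d=ray(p,uv);M=np.eye(3)-np.outer(d,d);A=A+M;b=b+M@o
    return np.linalg.solve(A,b)
E
python3 - <<'E'
from h import *
a=shot('scene','s0');b=shot('top','t0')
for p in(a,b):
    print(np.round(p['camera_matrix'],1).tolist(),np.round(ray(p,(320,200)),3).tolist())
    for n in['loom','roller_a','roller_a_pins','comb','palette','compass','acrylic_block','mug','brush_jar']:
        for r in env.regions_of(p,n): print(n,round(r['conf'],2),r['rect'])
o=env.get_obs();print(o)
cv2.imwrite('pics/b0.png',np.vstack([a['image'],b['image']])[:,:,::-1][:,:,:])
E
```

```text
pics
[[435.3, 0.0, 311.6], [0.0, 435.3, 202.9], [0.0, 0.0, 1.0]] [[1.101, 0.9, 0.86], [-0.442, -0.683, -0.581]]
loom 0.82 [251.4, 189.5, 369.9, 274.9]
loom 0.51 [260.9, 161.5, 287.6, 180.5]
roller_a 0.82 [310.1, 205.4, 369.0, 249.4]
roller_a 0.73 [255.4, 175.3, 313.5, 214.2]
roller_a_pins 0.69 [260.5, 174.1, 312.2, 212.7]
comb 0.77 [379.2, 265.7, 419.0, 301.0]
palette 0.9 [261.2, 160.9, 287.7, 182.8]
compass 0.23 [234.6, 126.4, 266.3, 157.9]
acrylic_block 0.55 [202.9, 174.3, 230.5, 194.0]
mug 0.65 [236.8, 123.2, 267.5, 158.1]
brush_jar 0.68 [406.2, 280.7, 449.9, 372.7]
[[506.0, 0.0, 310.4], [0.0, 506.0, 195.9], [0.0, 0.0, 1.0]] [[0.396, -0.02, 1.701], [0.065, -0.018, -0.998]]
loom 0.7 [241.8, 141.0, 350.7, 216.2]
roller_a 0.84 [247.5, 152.3, 272.1, 219.7]
roller_a 0.76 [313.2, 139.0, 343.9, 199.4]
roller_a_pins 0.71 [312.4, 138.3, 341.4, 202.1]
roller_a_pins 0.23 [238.4, 142.2, 349.5, 216.7]
comb 0.89 [189.6, 202.3, 227.6, 211.6]
comb 0.88 [176.3, 236.3, 202.1, 270.8]
palette 0.6 [389.6, 183.7, 422.8, 222.5]
compass 0.71 [212.9, 138.6, 221.2, 175.0]
acrylic_block 0.72 [213.9, 138.7, 225.0, 173.5]
mug 0.72 [455.2, 185.9, 488.6, 224.4]
brush_jar 0.88 [126.7, 162.2, 158.6, 188.5]
{'time_s': 1.0, 'qpos': array([73.68836831, 18.39195823, -4.01654349, 83.10524076,  1.29634992,
       78.54154326, -3.26051758]), 'joint_velocities': array([-0.03033914, -0.01228741, -0.08010062, -0.04119028, -0.08719341,
        0.06662855, -0.01203723]), 'effort': array([ 4.78817255e-04, -4.91109145e+01, -4.02864050e-01, -3.12773466e+01,
       -6.37144223e-02,  3.38344777e-02,  1.83543284e-05]), 'tool_pos': array([ 0.19131697, -0.62124428,  0.22260648]), 'tool_rot': array([1.79993535e+02, 3.82611525e-03, 1.71205478e+01]), 'force': array([ 0.03084543,  0.53730322, -0.1018452 ]), 'wrist_torque': array([-0.03503456,  0.01436559, -0.01597442]), 'grip_width': 0.08686716980947143}
```

View pics/s0.png

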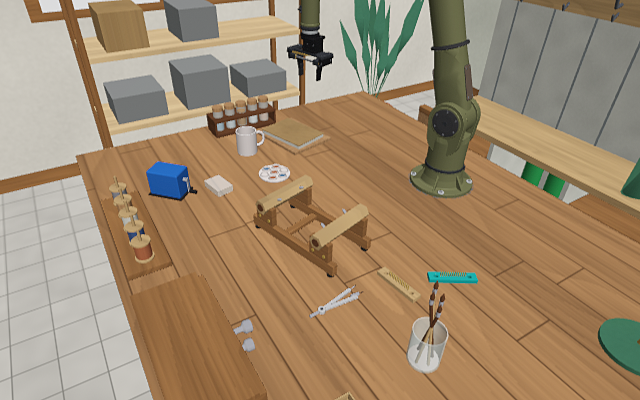

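View pics/t0.png

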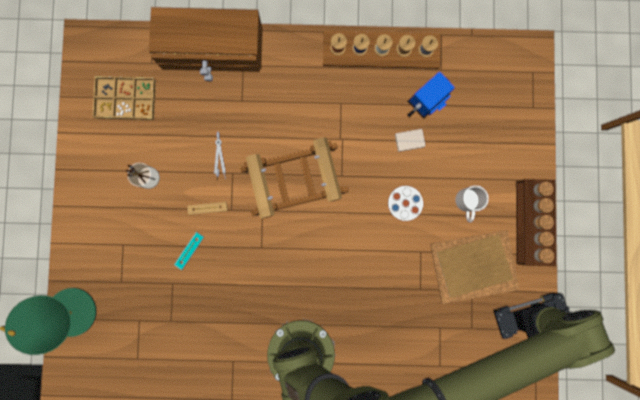

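```bash
python3 - <<'E'
from h import *
a=cv2.imread('pics/s0.png')[160:285,245:385];b=cv2.imread('pics/t0.png')[130:230,180:350]
cv2.imwrite('pics/c1.png',cv2.resize(a,None,fx=4.7,fy=4.7,interpolation=2))
cv2.imwrite('pics/c2.png',cv2.resize(b,None,fx=4.7,fy=4.7,interpolation=2))
E
```

```text
(no output)
```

View pics/c1.png

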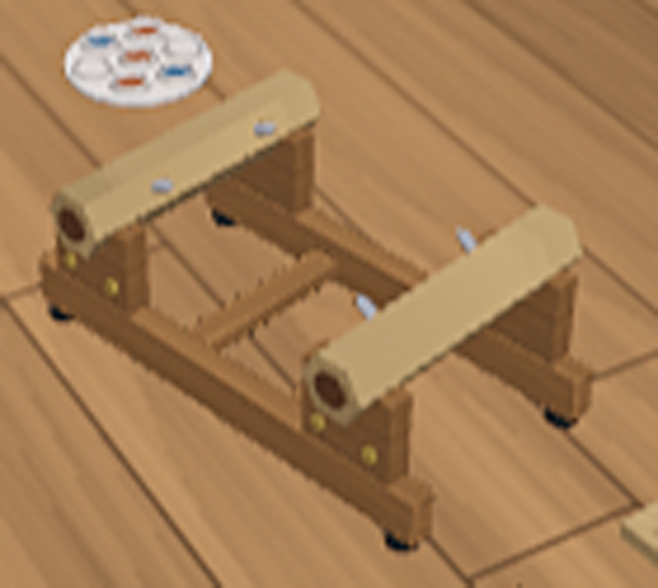

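View pics/c2.png

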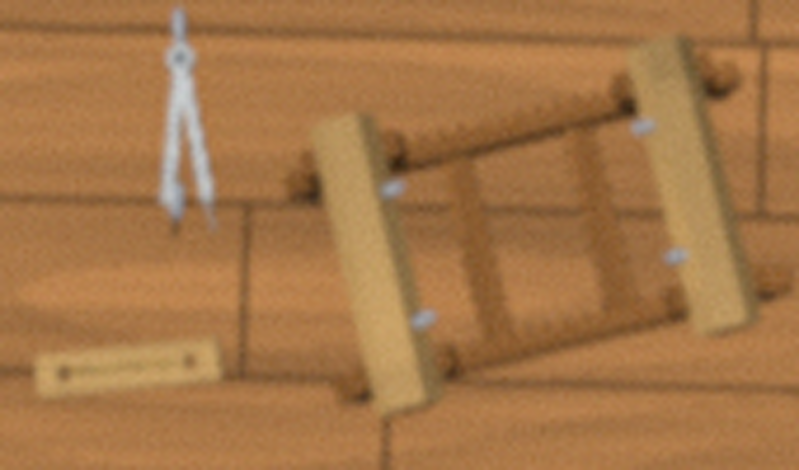

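```bash
cat > fit.py <<'E'
from h import *
from scipy.optimize import least_squares
a=shot('scene');b=shot('top')
S=lambda c:(245+(c[0]+.5)/4.7-.5,160+(c[1]+.5)/4.7-.5)
T=lambda c:(180+(c[0]+.5)/4.7-.5,130+(c[1]+.5)/4.7-.5)
c,s=28*.866,14
O=[((-110,-100,105),S((72,222)),0),((110,-100,105),S((332,388)),0),
((-110+c,-45,105+s),S((162,186)),0),((-110+c,45,105+s),S((263,128)),0),((110-c,-45,105+s),S((367,306)),0),((110-c,45,105+s),S((466,240)),0),
((-110+c,-45,105+s),T((642,126)),1),((-110+c,45,105+s),T((675,256)),1),((110-c,-45,105+s),T((393,188)),1),((110-c,45,105+s),T((423,318)),1)]
P=[a,b]
def W(q,X):
    t=np.radians(q[2]);X=np.array(X)/1000.
    return np.array([q[0]+np.cos(t)*X[0]-np.sin(t)*X[1],q[1]+np.sin(t)*X[0]+np.cos(t)*X[1],X[2]])
f=lambda q:np.concatenate([proj(P[k],W(q,X))[0]-uv for X,uv,k in O])
r=least_squares(f,[.47,0,104]);q=r.x
if __name__=='__main__':
    print('loom',q.round(4));print(r.fun.reshape(-1,2).round(1).tolist())
    for i in(2,3,4,5): print('pin tri',tri([(a,O[i][1]),(b,O[i+4][1])]).round(4),'model',W(q,O[i][0]).round(4))
    print('right axis',W(q,(-110,0,105)).round(4))
    for n in('comb',):
        m=[]
        for p in P:
            for rg in env.regions_of(p,n):
                M=rg['region'];v=p['image'][M].mean(0)
                if v[0]>v[2]*1.1:
                    ys,xs=np.nonzero(M);pc=(xs.mean(),ys.mean());m.append((p,pc));g=np.array([atz(p,xy,.012)[:2] for xy in np.c_[xs,ys]])
                    w,V=np.linalg.eigh(np.cov(g.T));print(rg['conf'],pc,atz(p,pc,.012).round(4),'ang',np.degrees(np.arctan2(V[1,1],V[0,1])),np.sqrt(w*12));break
        print('comb tri',tri(m).round(4))
E
python3 fit.py
python3 - <<'E'
import cv2
a=cv2.imread('pics/s0.png')[255:310,370:430];b=cv2.imread('pics/t0.png')[190:225,180:240]
cv2.imwrite('pics/c3.png',cv2.vconcat([cv2.resize(x,None,fx=6,fy=6,interpolation=2) for x in(a,b)]))
E
```

```text
loom [5.720000e-01 3.640000e-02 1.053954e+02]
[[0.3, 0.5], [0.1, 0.2], [0.6, -0.2], [0.7, 0.0], [0.1, 0.1], [0.5, -0.0], [0.2, -0.4], [0.2, -0.5], [0.4, -0.5], [0.8, -0.4]]
pin tri [ 0.6383 -0.0343  0.1181] model [ 0.6381 -0.0343  0.119 ]
pin tri [ 0.5514 -0.0586  0.1186] model [ 0.5514 -0.0582  0.119 ]
pin tri [0.5919 0.1315 0.1193] model [0.5926 0.131  0.119 ]
pin tri [0.5059 0.1083 0.1195] model [0.5058 0.1072 0.119 ]
right axis [ 0.6012 -0.0696  0.105 ]
0.59 (np.float64(398.58232235701905), np.float64(283.9965337954939)) [0.4779 0.332  0.012 ] ang 96.8430926823505 [0.04058622 0.13480336]
0.81 (np.float64(206.39088729016785), np.float64(207.51318944844124)) [0.4725 0.3283 0.012 ] ang 97.31169256126269 [0.03470263 0.13409632]
comb tri [0.4733 0.3289 0.0067]
```

View pics/c3.png

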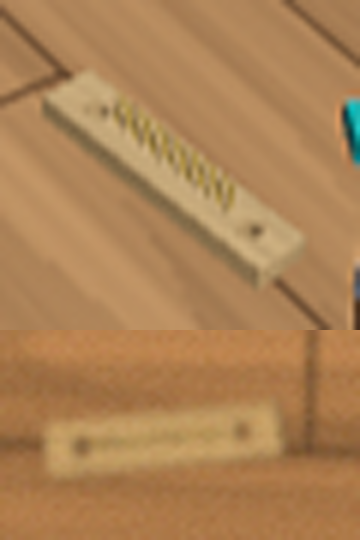

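```bash
cat >> h.py <<'E'
from scipy.spatial.transform import Rotation as Ro
Q=np.array([.5720,.0364,105.395])
u=np.r_[np.cos(np.radians(Q[2])),np.sin(np.radians(Q[2])),0]; a=np.r_[-u[1],u[0],0]; k=np.r_[0,0,1.]
AX=np.r_[.6012,-.0696,.105]
def pose(g,tilt,yaw=Q[2]-90):  # g=grasp point, tilt deg about loom y
    R=Ro.from_rotvec(np.radians(tilt)*a)*Ro.from_euler('xyz',[180,0,yaw],degrees=True)
    return g+.019*R.apply([0,0,1]),R
def delta(p,R):
    o=env.get_obs();R0=Ro.from_euler('xyz',o['tool_rot'],degrees=True)
    print('shift mm',((p-o['tool_pos'])*1000).round(1),'turn',(R*R0.inv()).as_rotvec().round(4))
def st():
    o=env.get_obs();print(round(o['time_s'],2),o['tool_pos'].round(4),o['tool_rot'].round(2),o['force'].round(1),round(o['grip_width'],4),o['qpos'].round(0))
E
python3 - <<'E'
from h import *
A={}
p,R=pose(AX,30);b=-R.apply([0,0,1])
print(b,p);delta(p+.09*b,R)
from fit import a as s,b as t
h=[tri([(s,x),(t,y)]) for x,y in(((385.75,272.6),(220.1,206.25)),((412.4,292.9),(193.25,208.9)))]
h2=[tri([(s,x),(t,y)]) for x,y in(((385.75,272.6),(193.25,208.9)),((412.4,292.9),(220.1,206.25)))]
for H in(h,h2):print(np.round(H,4).tolist(),np.linalg.norm(H[0]-H[1]),np.mean(H,0),np.degrees(np.arctan2(*(H[1]-H[0])[1::-1])))
E
```

```text
[-0.13273599  0.48205929  0.8660254 ] [ 0.60372198 -0.07875913  0.08854552]
shift mm [400.5 585.8 -56.1] turn [-0.5026 -0.1467 -0.0294]
[[0.4789, 0.2819, 0.0112], [0.4664, 0.3729, 0.0102]] 0.09183677975152865 [0.47266426 0.32738368 0.01071239] 97.80158231843664
[[0.4904, 0.3381, 0.0645], [0.4552, 0.3181, -0.0413]] 0.11326040032177098 [0.47278839 0.32808449 0.01160362] -150.41746819907277
```

>>> apply_moves:
  targets:
    - [[230, 340, 20], [0, 0, 0]]
    - [[230, 340, 20], [0, 0, 0]]
    - [[230, 340, 20], [0, 0, 0]]
    - [[230, 340, 20], [0, 0, 0]]
    - [[230, 340, 20], [0, 0, 0]]
    - [[230, 340, 20], [0, 0, 0]]
    - [[230, 340, 20], [0, 0, 0]]
    - [[230, 340, 20], [0, 0, 0]]
  hand: 87

```text
time_s: 2.1
tool_pos: [0.416, -0.2885, 0.2425]
tool_rot: [179.9, -0.0, 17.1]
force: [1.2, -0.3, 0.1]
grip_width: 0.0873
```

```bash
python3 - <<'E'
from h import *
p,R=pose(AX,30);b=-R.apply([0,0,1]);delta(p+.09*b,R);st()
E
```

```text
shift mm [175.8 253.1 -76. ] turn [-0.5017 -0.146  -0.0293]
2.1 [ 0.416  -0.2885  0.2425] [ 1.7994e+02 -1.0000e-02  1.7110e+01] [ 1.2 -0.3  0.1] 0.0873 [ 52.   1. -21. 101.   0.  78. -41.]
```

>>> apply_moves:
  targets:
    - [[43, 61, 0], [-0.12, -0.035, -0.007]]
    - [[86, 122, 0], [-0.25, -0.07, -0.015]]
    - [[129, 184, 0], [-0.37, -0.11, -0.022]]
    - [[171, 246, -10], [-0.502, -0.146, -0.029]]
    - [[171, 246, -76], [-0.502, -0.146, -0.029]]
    - [[171, 246, -76], [-0.502, -0.146, -0.029]]
    - [[171, 246, -76], [-0.502, -0.146, -0.029]]
    - [[171, 246, -76], [-0.502, -0.146, -0.029]]

```text
time_s: 2.9
tool_pos: [0.5862, -0.0387, 0.1611]
tool_rot: [150.5, 0.3, 15.8]
force: [-0.6, 0.4, -0.1]
grip_width: 0.0871
```

```bash
python3 - <<'E'
from h import *
p,R=pose(AX,30);b=-R.apply([0,0,1]);delta(p+.09*b,R);delta(p,R);st()
s=shot('scene');t=shot('top')
i=np.vstack([s['image'][120:290,200:420],t['image'][100:260,200:420]])[:,:,::-1]
cv2.imwrite('pics/d.png',cv2.resize(i,None,fx=1.8,fy=1.8,interpolation=2))
E
```

```text
shift mm [5.5 3.3 5.4] turn [-0.0065 -0.0072 -0.0077]
shift mm [ 17.5 -40.1 -72.5] turn [-0.0065 -0.0072 -0.0077]
2.9 [ 0.5862 -0.0387  0.1611] [150.47   0.3   15.84] [-0.6  0.4 -0.1] 0.0871 [  24.   17.  -47.  103.   44.   75. -112.]
```

View pics/d.png

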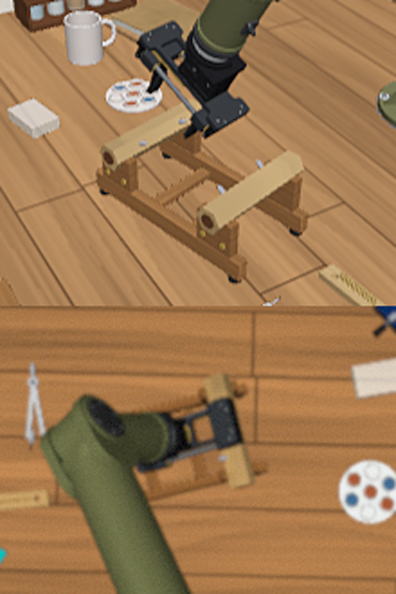

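>>> apply_moves:
  targets:
    - [[3, -11, -20], [0, 0, 0]]
    - [[6, -22, -40], [0, 0, 0]]
    - [[9, -33, -60], [0, 0, 0]]
    - [[12, -43, -77], [0, 0, 0]]
    - [[12, -43, -77], [0, 0, 0]]
    - [[12, -43, -77], [0, 0, 0]]

```text
time_s: 3.6
tool_pos: [0.5983, -0.0881, 0.09]
tool_rot: [150.0, -0.0, 15.3]
force: [0.8, 0.6, 0.7]
grip_width: 0.0871
```

```bash
python3 - <<'E'
from h import *
p,R=pose(AX,30);delta(p,R);st()
E
```

```text
shift mm [ 5.5  9.3 -1.4] turn [-0.0001  0.0002  0.001 ]
3.6 [ 0.5983 -0.0881  0.09  ] [ 1.500e+02 -1.000e-02  1.534e+01] [0.8 0.6 0.7] 0.0871 [  25.   22.  -44.  107.   50.   68. -115.]
```

>>> apply_moves:
  targets:
    - [[5.5, 9.3, -1.4], [0, 0, 0]]
    - [[5.5, 9.3, -1.4], [0, 0, 0]]
    - [[5.5, 9.3, -1.4], [0, 0, 0]]

```text
time_s: 3.9
tool_pos: [0.6044, -0.0765, 0.0883]
tool_rot: [150.1, -0.0, 15.5]
force: [0.3, -0.6, -0.1]
grip_width: 0.0876
```

```bash
python3 - <<'E'
from h import *
p,R=pose(AX,30);delta(p,R);st()
E
```

```text
shift mm [-0.7 -2.3  0.2] turn [-0.0011  0.0004 -0.0022]
3.9 [ 0.6044 -0.0765  0.0883] [ 1.5005e+02 -4.0000e-02  1.5520e+01] [ 0.3 -0.6 -0.1] 0.0876 [  24.   23.  -44.  106.   50.   68. -116.]
```

>>> apply_moves:
  targets:
    - [[-0.5, -1.5, 0], [0, 0, 0]]
    - [[-0.5, -1.5, 0], [0, 0, 0]]
    - [[-0.5, -1.5, 0], [0, 0, 0]]
    - [[-0.5, -1.5, 0], [0, 0, 0]]
    - [[-0.5, -1.5, 0], [0, 0, 0]]
    - [[-0.5, -1.5, 0], [0, 0, 0]]
    - [[-0.5, -1.5, 0], [0, 0, 0]]
    - [[-0.5, -1.5, 0], [0, 0, 0]]
  hand: 30
  squeeze: 10

```text
time_s: 4.7
tool_pos: [0.6034, -0.0802, 0.0881]
tool_rot: [150.0, 0.0, 15.4]
force: [-0.1, -1.9, 1.0]
grip_width: 0.0401
```

```bash
python3 - <<'E'
from h import *
p,R=pose(AX,30);delta(p,R);st()
E
```

```text
shift mm [0.3 1.4 0.4] turn [ 0.0005 -0.0002  0.0002]
4.7 [ 0.6034 -0.0802  0.0881] [1.4997e+02 2.0000e-02 1.5380e+01] [-0.1 -1.9  1. ] 0.0401 [  24.   23.  -44.  106.   50.   68. -116.]
```

>>> apply_moves:
  targets:
    - [[0, 0, 0], [0, 0, 0]]
    - [[0, 0, 0], [0, 0, 0]]
    - [[0, 0, 0], [0, 0, 0]]
    - [[0, 0, 8], [0, 0, 0]]
    - [[0, 0, 18], [0, 0, 0]]
    - [[0, 0, 28], [0, 0, 0]]
    - [[0, 0, 35], [0, 0, 0]]
    - [[0, 0, 35], [0, 0, 0]]
  hand: 30
  squeeze: 40

```text
time_s: 5.5
tool_pos: [0.6041, -0.0791, 0.1243]
tool_rot: [150.0, -0.1, 15.4]
force: [0.2, -0.1, -1.0]
grip_width: 0.0393
```

>>> apply_moves:
  targets:
    - [[-1, 2, 0], [0.126, 0.035, 0]]
    - [[-1.5, 4.5, -1], [0.252, 0.07, 0]]
    - [[-2, 7, -2], [0.379, 0.104, 0]]
    - [[-2.5, 9, -2.5], [0.505, 0.139, 0]]
    - [[-3, 11.5, -2], [0.631, 0.174, 0]]
    - [[-3.5, 14, -1], [0.757, 0.209, 0]]
    - [[-4, 16, -0.5], [0.884, 0.243, 0]]
    - [[-5, 18, 0], [1.01, 0.278, 0]]

```text
time_s: 6.3
tool_pos: [0.5986, -0.0629, 0.1231]
tool_rot: [-149.8, -0.1, 15.4]
force: [-0.0, 0.7, -2.4]
grip_width: 0.0397
```

```bash
python3 - <<'E'
from h import *
p,R=pose(AX+[0,0,.035],-30);delta(p,R);st()
E
```

```text
shift mm [0.1 2.4 0.4] turn [-0.0044  0.0001  0.0007]
6.3 [ 0.5986 -0.0629  0.1231] [-1.4976e+02 -7.0000e-02  1.5360e+01] [-0.   0.7 -2.4] 0.0397 [ 54.  40. -53.  85.   3.  81. -70.]
```

>>> apply_moves:
  targets:
    - [[0.3, 1.5, -8], [-0.004, 0, 0]]
    - [[0.3, 1.5, -16], [-0.004, 0, 0]]
    - [[0.3, 1.5, -22], [-0.004, 0, 0]]
    - [[0.3, 1.5, -27], [-0.004, 0, 0]]
    - [[0.3, 1.5, -31], [-0.004, 0, 0]]
    - [[0.3, 1.5, -33], [-0.004, 0, 0]]
    - [[0.3, 1.5, -33], [-0.004, 0, 0]]
    - [[0.3, 1.5, -33], [-0.004, 0, 0]]

```text
time_s: 7.1
tool_pos: [0.5986, -0.06, 0.0899]
tool_rot: [-150.2, 0.0, 15.4]
force: [-0.0, 0.0, -1.2]
grip_width: 0.0396
```

```bash
python3 - <<'E'
from h import *
p,R=pose(AX,-30);delta(p,R);st()
E
```

```text
shift mm [ 0.1 -0.5 -1.4] turn [ 0.0034  0.0002 -0.0007]
7.1 [ 0.5986 -0.06    0.0899] [-1.5019e+02  4.0000e-02  1.5440e+01] [-0.   0.  -1.2] 0.0396 [ 54.  41. -52.  86.   4.  77. -69.]
```

>>> apply_moves:
  targets:
    - [[0, -0.5, -1], [0.002, 0, 0]]
    - [[0, -0.5, -2], [0.003, 0, 0]]
    - [[0, -0.5, -2], [0.003, 0, 0]]
    - [[0, -0.5, -2], [0.003, 0, 0]]

```text
time_s: 7.5
tool_pos: [0.5986, -0.0607, 0.0881]
tool_rot: [-150.0, -0.0, 15.4]
force: [-1.1, -0.9, 2.1]
grip_width: 0.0402
```

```bash
python3 - <<'E'
from h import *
p,R=pose(AX,-30);delta(p,R);st()
s=shot('scene');t=shot('top')
i=np.vstack([s['image'][160:240,240:340],t['image'][125:225,230:360][:, :100]])[:,:,::-1]
cv2.imwrite('pics/e.png',cv2.resize(s['image'][160:240,240:350,::-1],None,fx=6,fy=6,interpolation=2))
E
```

```text
shift mm [0.1 0.2 0.4] turn [-0.0001  0.0001 -0.0004]
7.5 [ 0.5986 -0.0607  0.0881] [-1.500e+02 -1.000e-02  1.542e+01] [-1.1 -0.9  2.1] 0.0402 [ 54.  42. -52.  86.   4.  77. -69.]
```

View pics/e.png

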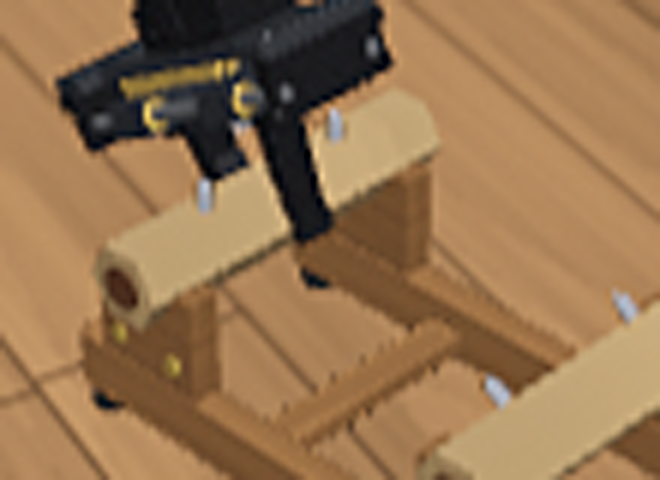

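>>> apply_moves:
  targets:
    - [[0, 0, 0], [0, 0, 0]]
    - [[0, 0, 0], [0, 0, 0]]
    - [[0, 0, 0], [0, 0, 0]]
    - [[0, 0, 0], [0, 0, 0]]
    - [[0, 0, 0], [0, 0, 0]]
    - [[0, 0, 0], [0, 0, 0]]
  hand: 87
  squeeze: 10

```text
time_s: 8.2
tool_pos: [0.5985, -0.0604, 0.0876]
tool_rot: [-150.0, 0.0, 15.4]
force: [0.6, -0.4, 0.7]
grip_width: 0.0801
```

>>> apply_moves:
  targets:
    - [[3, -12, 22], [0, 0, 0]]
    - [[6, -24, 43], [0, 0, 0]]
    - [[9, -36, 65], [0, 0, 0]]
    - [[13, -48, 87], [0, 0, 0]]
    - [[13, -48, 130], [0, 0, 0]]
    - [[13, -20, 160], [-0.14, -0.04, 0]]
    - [[0, 20, 180], [-0.28, -0.08, 0]]
    - [[-10, 60, 180], [-0.42, -0.12, 0]]

```text
time_s: 9.0
tool_pos: [0.5904, 0.0012, 0.272]
tool_rot: [-175.4, -0.7, 15.4]
force: [1.1, 1.5, 0.2]
grip_width: 0.0867
```

```bash
python3 - <<'E'
from h import *
c=np.r_[.4727,.328,.012]
for yw in(7.5,):
    p,R=pose(c+[0,0,.019],0,yw);delta(p+[0,0,.06],R)
st()
E
```

```text
shift mm [-117.7  326.8 -200. ] turn [-0.0816 -0.0041 -0.1379]
9.0 [0.5904 0.0012 0.272 ] [-175.37   -0.7    15.38] [1.1 1.5 0.2] 0.0867 [ 45.  18. -56.  86.  10.  84. -85.]
```

>>> apply_moves:
  targets:
    - [[-15, 43, 0], [-0.08, 0, -0.03]]
    - [[-30, 86, 0], [-0.08, 0, -0.06]]
    - [[-45, 129, 0], [-0.08, 0, -0.1]]
    - [[-60, 170, -10], [-0.08, 0, -0.138]]
    - [[-75, 212, -20], [-0.082, -0.004, -0.138]]
    - [[-90, 254, -40], [-0.082, -0.004, -0.138]]
    - [[-105, 296, -70], [-0.082, -0.004, -0.138]]
    - [[-118, 327, -110], [-0.082, -0.004, -0.138]]

```text
time_s: 9.8
tool_pos: [0.4713, 0.3265, 0.1629]
tool_rot: [-179.5, 0.3, 7.7]
force: [1.4, -1.0, -0.3]
grip_width: 0.0871
```

>>> apply_moves:
  targets:
    - [[0, 0, -40], [0, 0, 0]]
    - [[0, 0, -80], [0, 0, 0]]
    - [[0, 0, -80], [0, 0, 0]]

```text
time_s: 10.1
tool_pos: [0.4682, 0.3205, 0.0771]
tool_rot: [-179.9, 1.0, 7.6]
force: [-0.6, -0.1, -0.2]
grip_width: 0.087
```

```bash
python3 - <<'E'
from h import *
c=np.r_[.4727,.328,.003]
p,R=pose(c+[0,0,.019],0,7.5);delta(p,R)
st()
s=shot('scene');t=shot('top')
i=np.vstack([cv2.resize(s['image'][160:320,240:460],None,fx=3,fy=3,interpolation=2)[:, :660],])[:,:,::-1]
cv2.imwrite('pics/f.png',i)
E
```

```text
shift mm [  4.5   7.5 -74.1] turn [ 0.0002 -0.0183 -0.0021]
10.1 [0.4682 0.3205 0.0771] [-179.88    1.04    7.62] [-0.6 -0.1 -0.2] 0.087 [  10.   26.  -57.  102.   23.   65. -137.]
```

View pics/f.png

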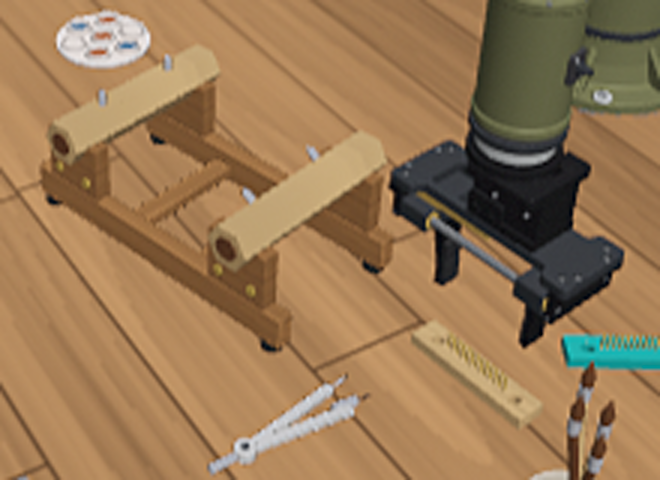

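>>> apply_moves:
  targets:
    - [[4.5, 7.5, -20], [0, -0.018, -0.002]]
    - [[4.5, 7.5, -40], [0, -0.018, -0.002]]
    - [[4.5, 7.5, -50], [0, -0.018, -0.002]]
    - [[4.5, 7.5, -50], [0, -0.018, -0.002]]

```text
time_s: 10.6
tool_pos: [0.477, 0.3302, 0.0328]
tool_rot: [-179.8, -0.5, 7.4]
force: [-0.3, -0.2, -0.2]
grip_width: 0.087
```

```bash
python3 - <<'E'
from h import *
c=np.r_[.4727,.328,.003]
p,R=pose(c+[0,0,.019],0,7.5);delta(p,R)
st()
E
```

```text
shift mm [ -4.3  -2.2 -29.8] turn [-0.0047  0.0089  0.002 ]
10.6 [0.477  0.3302 0.0328] [-179.8    -0.54    7.38] [-0.3 -0.2 -0.2] 0.087 [   7.   30.  -54.  104.   28.   60. -140.]
```

>>> apply_moves:
  targets:
    - [[0, 0, 0], [0, 0, 0]]
    - [[0, 0, 0], [0, 0, 0]]
    - [[0, 0, 0], [0, 0, 0]]

```text
time_s: 10.9
tool_pos: [0.4772, 0.3308, 0.0332]
tool_rot: [-179.8, -0.6, 7.4]
force: [-0.6, 0.6, -0.1]
grip_width: 0.087
```

```bash
python3 - <<'E'
from h import *
c=np.r_[.4727,.328,.003]
p,R=pose(c+[0,0,.019],0,7.5);delta(p,R)
st()
E
```

```text
shift mm [ -4.5  -2.8 -30.2] turn [-0.0054  0.0101  0.0015]
10.9 [0.4772 0.3308 0.0332] [-179.77   -0.61    7.41] [-0.6  0.6 -0.1] 0.087 [   7.   29.  -54.  104.   28.   60. -140.]
```

>>> apply_moves:
  targets:
    - [[-4.5, -2.8, -10], [-0.005, 0.01, 0.0015]]
    - [[-4.5, -2.8, -20], [-0.005, 0.01, 0.0015]]
    - [[-4.5, -2.8, -26], [-0.005, 0.01, 0.0015]]
    - [[-4.5, -2.8, -29], [-0.005, 0.01, 0.0015]]
    - [[-4.5, -2.8, -29], [-0.005, 0.01, 0.0015]]
    - [[-4.5, -2.8, -29], [-0.005, 0.01, 0.0015]]

```text
time_s: 11.5
tool_pos: [0.4721, 0.3276, 0.0119]
tool_rot: [179.6, 0.1, 7.5]
force: [-20.6, -25.1, 75.8]
grip_width: 0.0868
```

>>> apply_moves:
  targets:
    - [[0, 0, 0], [0, 0, 0]]
    - [[0, 0, 0], [0, 0, 0]]
    - [[0, 0, 0], [0, 0, 0]]
    - [[0, 0, 0], [0, 0, 0]]
    - [[0, 0, 0], [0, 0, 0]]
    - [[0, 0, 0], [0, 0, 0]]
    - [[0, 0, 0], [0, 0, 0]]
    - [[0, 0, 0], [0, 0, 0]]
  hand: 20
  squeeze: 15

```text
time_s: 12.3
tool_pos: [0.4718, 0.3305, 0.012]
tool_rot: [179.8, -0.1, 7.7]
force: [-18.7, -15.9, 68.2]
grip_width: 0.0805
```

```bash
python3 - <<'E'
from h import *
st()
E
```

```text
12.3 [0.4718 0.3305 0.012 ] [ 1.7982e+02 -7.0000e-02  7.6800e+00] [-18.7 -15.9  68.2] 0.0805 [   5.   31.  -53.  105.   29.   59. -142.]
```

>>> apply_moves:
  targets:
    - [[0, 0, 15], [0, 0, 0]]
    - [[0, 0, 40], [0, 0, 0]]
    - [[0, 0, 65], [0, 0, 0]]
    - [[0, 0, 70], [0, 0, -0.14]]
    - [[0, 0, 70], [0, 0, -0.29]]
    - [[0, 0, 70], [0, 0, -0.44]]
    - [[0, 0, 70], [0, 0, -0.59]]
    - [[0, 0, 70], [0, 0, -0.74]]
  hand: 87

```text
time_s: 13.1
tool_pos: [0.4678, 0.3231, 0.0625]
tool_rot: [178.4, 0.5, -22.1]
force: [0.3, -0.5, -1.6]
grip_width: 0.0871
```

>>> apply_moves:
  targets:
    - [[0, 0, 0], [0, 0, -0.14]]
    - [[0, 0, 0], [0, 0, -0.28]]
    - [[0, 0, 0], [0, 0, -0.42]]
    - [[0, 0, 0], [0, 0, -0.56]]
    - [[0, 0, 0], [0, 0, -0.7]]
    - [[0, 0, 0], [0, 0, -0.83]]
    - [[0, 0, 0], [0, 0, -0.83]]
    - [[0, 0, 0], [0, 0, -0.83]]

```text
time_s: 13.9
tool_pos: [0.475, 0.3307, 0.0341]
tool_rot: [177.1, 3.2, -62.0]
force: [-1.5, 3.5, -2.0]
grip_width: 0.0872
```

```bash
python3 - <<'E'
from h import *
c=np.r_[.4727,.328,.003]
p,R=pose(c+[0,0,.019],0,-82.5);delta(p,R);st()
s=shot('scene');t=shot('top')
i=np.hstack([cv2.resize(x,(400,360),interpolation=2) for x in(s['image'][230:320,350:450],t['image'][170:260,160:260])])
cv2.imwrite('pics/g.png',i[:,:,::-1])
for p in(s,t):
    for r in env.regions_of(p,'comb'):
        ys,xs=np.nonzero(r['region']);print(r['conf'],xs.mean(),ys.mean(),p['image'][r['region']].mean(0).astype(int))
E
```

```text
shift mm [ -2.3  -2.7 -31.1] turn [-0.0373 -0.0648 -0.3589]
13.9 [0.475  0.3307 0.0341] [177.13   3.15 -62.  ] [-1.5  3.5 -2. ] 0.0872 [ -88.   41.   70.  104.  -44.   70. -154.]
0.96 450.7418738049713 276.5831739961759 [ 50 158 148]
0.59 408.5551181102362 291.93700787401576 [171 143 101]
0.72 215.55 207.28333333333333 [181 143  91]
0.62 197.025 239.925 [ 37 178 170]
```

View pics/g.png

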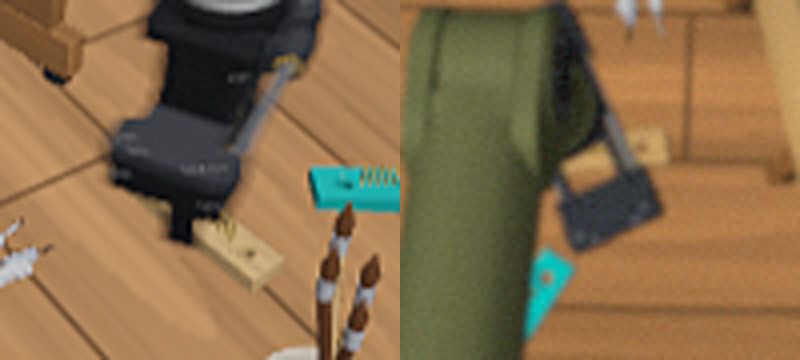

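>>> apply_moves:
  targets:
    - [[0, 0, 20], [0, 0, 0]]
    - [[0, 0, 45], [0, 0, 0.1]]
    - [[0, 0, 70], [-0.01, -0.02, 0.24]]
    - [[0, 0, 90], [-0.02, -0.03, 0.38]]
    - [[0, 0, 90], [-0.03, -0.04, 0.52]]
    - [[0, 0, 90], [-0.03, -0.05, 0.66]]
    - [[0, 0, 90], [-0.03, -0.05, 0.8]]
    - [[0, 0, 90], [-0.03, -0.05, 0.94]]

```text
time_s: 14.9
tool_pos: [0.4902, 0.3094, 0.1339]
tool_rot: [178.3, -0.7, -9.7]
force: [-0.0, -1.0, -0.0]
grip_width: 0.0871
```

```bash
python3 - <<'E'
from h import *
c=np.r_[.4727,.328,.09]
p,R=pose(c+[0,0,.019],0,7.5);delta(p,R);st()
E
```

```text
shift mm [-17.5  18.6 -43.9] turn [0.0303 0.0118 0.3007]
14.9 [0.4902 0.3094 0.1339] [178.29  -0.71  -9.72] [-0. -1. -0.] 0.0871 [ -88.   24.   65.  101.  -22.   70. -117.]
```

>>> apply_moves:
  targets:
    - [[-4, 4, 0], [0.01, 0.005, 0.14]]
    - [[-8, 8, 0], [0.02, 0.01, 0.28]]
    - [[-12, 12, 0], [0.03, 0.01, 0.42]]
    - [[-16, 16, 0], [0.03, 0.01, 0.56]]
    - [[-17, 18, 0], [0.03, 0.01, 0.7]]
    - [[-17, 18, 0], [0.03, 0.01, 0.84]]
    - [[-17, 18, 0], [0.03, 0.01, 0.98]]
    - [[-17, 18, 0], [0.03, 0.01, 1.12]]

```text
time_s: 15.7
tool_pos: [0.4736, 0.3272, 0.134]
tool_rot: [179.7, -1.0, 54.4]
force: [0.6, -0.0, -1.2]
grip_width: 0.0868
```

```bash
python3 - <<'E'
from h import *
c=np.r_[.4727,.328,.09]
p,R=pose(c+[0,0,.019],0,97.5);delta(p,R);st()
E
```

```text
shift mm [ -0.9   0.8 -44. ] turn [-0.0164  0.009   0.7522]
15.7 [0.4736 0.3272 0.134 ] [179.73  -1.01  54.4 ] [ 0.6 -0.  -1.2] 0.0868 [-82.  17.  52. 103. -14.  66. -61.]
```

>>> apply_moves:
  targets:
    - [[-1, 1, 0], [0, 0, 0.14]]
    - [[-1, 1, 0], [0, 0, 0.28]]
    - [[-1, 1, 0], [-0.01, 0, 0.42]]
    - [[-1, 1, 0], [-0.016, 0.005, 0.56]]
    - [[-1, 1, 0], [-0.016, 0.009, 0.7]]
    - [[-1, 1, 0], [-0.016, 0.009, 0.752]]
    - [[-1, 1, 0], [-0.016, 0.009, 0.752]]
    - [[-1, 1, 0], [-0.016, 0.009, 0.752]]

```text
time_s: 16.5
tool_pos: [0.4718, 0.3288, 0.1328]
tool_rot: [179.9, 0.1, 97.1]
force: [-0.1, -0.3, -1.2]
grip_width: 0.0871
```

```bash
python3 - <<'E'
from h import *
c=np.r_[.4727,.328,.003]
p,R=pose(c+[0,0,.019],0,97.5);delta(p,R);st()
s=shot('scene');t=shot('top')
i=np.hstack([cv2.resize(x,(400,360),interpolation=2) for x in(s['image'][230:320,350:450],t['image'][170:260,160:260])])
cv2.imwrite('pics/g2.png',i[:,:,::-1])
E
```

```text
shift mm [   0.9   -0.8 -129.8] turn [0.0021 0.0027 0.0064]
16.5 [0.4718 0.3288 0.1328] [1.7986e+02 1.4000e-01 9.7130e+01] [-0.1 -0.3 -1.2] 0.0871 [-76.  16.  44. 102. -12.  67. -21.]
```

View pics/g2.png

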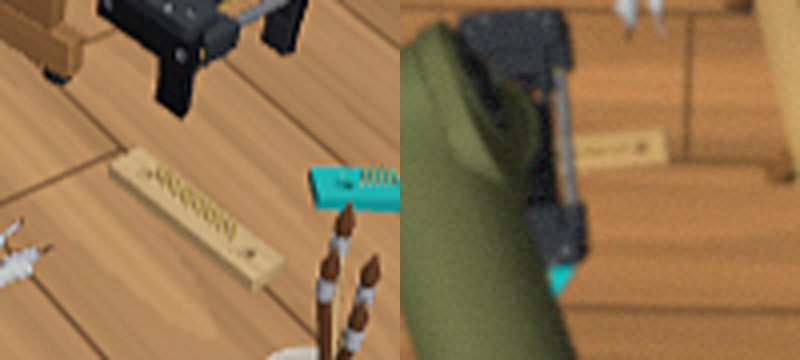

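>>> apply_moves:
  targets:
    - [[1, -0.5, -40], [0.002, 0.003, 0.006]]
    - [[1, -0.5, -80], [0.002, 0.003, 0.006]]
    - [[1, -0.5, -105], [0.002, 0.003, 0.006]]
    - [[1, -0.5, -105], [0.002, 0.003, 0.006]]

```text
time_s: 17.0
tool_pos: [0.4686, 0.3273, 0.0224]
tool_rot: [-179.5, 0.4, 97.7]
force: [-0.5, -0.2, 1.5]
grip_width: 0.087
```

```bash
python3 - <<'E'
from h import *
c=np.r_[.4727,.328,.003]
p,R=pose(c+[0,0,.019],0,97.5);delta(p,R);st()
E
```

```text
shift mm [  4.1   0.7 -19.4] turn [ 0.0082 -0.0074 -0.0029]
17.0 [0.4686 0.3273 0.0224] [-179.52    0.41   97.67] [-0.5 -0.2  1.5] 0.087 [-72.  24.  41. 107. -19.  56. -15.]
```

>>> apply_moves:
  targets:
    - [[3, 0.5, -8], [0.007, -0.007, -0.003]]
    - [[4, 0.7, -15], [0.008, -0.007, -0.003]]
    - [[4, 0.7, -18.5], [0.008, -0.007, -0.003]]
    - [[4, 0.7, -18.5], [0.008, -0.007, -0.003]]
    - [[4, 0.7, -18.5], [0.008, -0.007, -0.003]]

```text
time_s: 17.5
tool_pos: [0.4754, 0.3303, 0.0077]
tool_rot: [179.7, -0.3, 97.5]
force: [-0.6, 1.1, 0.1]
grip_width: 0.0872
```

>>> apply_moves:
  targets:
    - [[0, 0, 0], [0, 0, 0]]
    - [[0, 0, 0], [0, 0, 0]]
    - [[0, 0, 0], [0, 0, 0]]
    - [[0, 0, 0], [0, 0, 0]]
    - [[0, 0, 0], [0, 0, 0]]
    - [[0, 0, 0], [0, 0, 0]]
    - [[0, 0, 0], [0, 0, 0]]
    - [[0, 0, 0], [0, 0, 0]]
  hand: 20
  squeeze: 15

```text
time_s: 18.3
tool_pos: [0.475, 0.33, 0.007]
tool_rot: [179.7, -0.3, 97.5]
force: [-0.6, 0.1, -0.2]
grip_width: 0.0306
```

```bash
python3 - <<'E'
from h import *
c=np.r_[.4727,.328,.003]
p,R=pose(c+[0,0,.019],0,97.5);delta(p,R);st()
E
```

```text
shift mm [-2.3 -2.  -4. ] turn [-0.0051  0.0042 -0.0006]
18.3 [0.475 0.33  0.007] [179.72  -0.26  97.53] [-0.6  0.1 -0.2] 0.0306 [-71.  25.  40. 108. -20.  54. -14.]
```

>>> apply_moves:
  targets:
    - [[0, 0, 0], [0, 0, 0]]
    - [[0, 0, 0], [0, 0, 0]]
    - [[0, 0, -2], [-0.005, 0.004, 0]]
    - [[0, 0, -4], [-0.005, 0.004, 0]]
    - [[0, 0, -4], [-0.005, 0.004, 0]]
  hand: 45

```text
time_s: 18.8
tool_pos: [0.4748, 0.3299, 0.0027]
tool_rot: [-180.0, 0.0, 97.5]
force: [1.0, -1.2, -0.5]
grip_width: 0.0447
```

>>> apply_moves:
  targets:
    - [[0, 0, 0], [0, 0, 0]]
    - [[0, 0, 0], [0, 0, 0]]
    - [[0, 0, 0], [0, 0, 0]]
    - [[0, 0, 0], [0, 0, 0]]
    - [[0, 0, 0], [0, 0, 0]]
    - [[0, 0, 0], [0, 0, 0]]
  hand: 20
  squeeze: 25

```text
time_s: 19.4
tool_pos: [0.4751, 0.33, 0.0031]
tool_rot: [180.0, -0.0, 97.5]
force: [-0.9, -0.2, -1.2]
grip_width: 0.0294
```

```bash
python3 - <<'E'
from h import *
st()
s=shot('scene','s1');t=shot('top','t1')
# axial offset of tool vs comb: project
o=env.get_obs()
E
```

```text
19.4 [0.4751 0.33   0.0031] [ 1.7998e+02 -1.0000e-02  9.7530e+01] [-0.9 -0.2 -1.2] 0.0294 [-71.  26.  40. 107. -20.  54. -14.]
```

>>> apply_moves:
  targets:
    - [[0, 0, 15], [0, 0, 0]]
    - [[0, 0, 50], [0, 0, 0]]
    - [[0, 0, 95], [0, 0, 0]]
    - [[0, 0, 140], [0, 0, 0]]
    - [[0, 0, 180], [0, 0, -0.1]]
    - [[0, -20, 210], [0, 0, -0.22]]
    - [[10, -50, 220], [0, 0, -0.34]]
    - [[20, -80, 220], [0, 0, -0.46]]

```text
time_s: 20.3
tool_pos: [0.4964, 0.2498, 0.2264]
tool_rot: [179.9, -0.3, 71.0]
force: [2.1, -0.0, -1.3]
grip_width: 0.0293
```

>>> apply_moves:
  targets:
    - [[10, -35, 0], [0, 0, -0.12]]
    - [[20, -70, 0], [0, 0, -0.24]]
    - [[30, -105, 0], [0, 0, -0.36]]
    - [[40, -140, 0], [0, 0, -0.48]]
    - [[50, -175, 0], [0, 0, -0.6]]
    - [[60, -210, 0], [0, 0, -0.72]]
    - [[70, -245, 0], [0, 0, -0.84]]
    - [[80, -280, 0], [0, 0, -0.93]]

```text
time_s: 21.1
tool_pos: [0.5752, -0.0313, 0.2242]
tool_rot: [-180.0, -0.1, 17.7]
force: [0.3, 1.4, -0.3]
grip_width: 0.03
```

```bash
python3 - <<'E'
from h import *
A=AX-.0007*u; A[2]=.17
p,R=pose(A+[0,0,.019],0);delta(p,R);st()
E
```

```text
shift mm [ 26.1 -38.9 -54.2] turn [-0.0008  0.0011 -0.0394]
21.1 [ 0.5752 -0.0313  0.2242] [-1.7998e+02 -8.0000e-02  1.7650e+01] [ 0.3  1.4 -0.3] 0.03 [-55.  17.  66.  96. -15.  78. -58.]
```

>>> apply_moves:
  targets:
    - [[13, -20, 0], [0, 0, -0.039]]
    - [[26, -39, -10], [0, 0, -0.039]]
    - [[26, -39, -35], [0, 0, -0.039]]
    - [[26, -39, -54], [0, 0, -0.039]]
    - [[26, -39, -54], [0, 0, -0.039]]
    - [[26, -39, -54], [0, 0, -0.039]]
    - [[26, -39, -54], [0, 0, -0.039]]

```text
time_s: 21.8
tool_pos: [0.6018, -0.069, 0.1708]
tool_rot: [180.0, -0.1, 15.7]
force: [0.2, 1.1, -1.0]
grip_width: 0.0298
```

```bash
python3 - <<'E'
from h import *
A=AX-.0007*u; A[2]=.17
p,R=pose(A+[0,0,.019],0);delta(p,R);st()
s=shot('scene','s2');t=shot('top','t2')
i=np.vstack([cv2.resize(s['image'][155:215,245:330],None,fx=6,fy=6,interpolation=2)[:,:510],cv2.resize(t['image'][130:205,275:360],None,fx=3,fy=3,interpolation=2)[:,:255].repeat(2,1)[:,:510]])
cv2.imwrite('pics/h.png',i[:,:,::-1])
np.savez('view',**{f'{n}_{k}':v[k] for n,v in(('s',s),('t',t)) for k in('camera_matrix','camera_from_world')})
E
```

```text
shift mm [-0.5 -1.3 -0.8] turn [ 0.0001  0.0025 -0.005 ]
21.8 [ 0.6018 -0.069   0.1708] [ 1.7995e+02 -1.3000e-01  1.5680e+01] [ 0.2  1.1 -1. ] 0.0298 [-45.  24.  63.  96. -22.  74. -52.]
```

View pics/h.png

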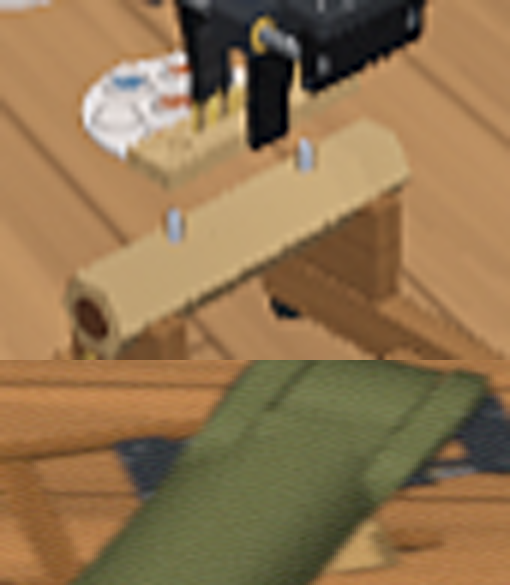

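```bash
cat > ax.py <<'E'
from h import *
import sys
from scipy.ndimage import map_coordinates as mc
def prof(p,o,d,ss):
    uv=proj(p,o+np.outer(ss,d)*.001); im=p['image'].astype(float)
    return np.stack([mc(im[...,c],[uv[:,1],uv[:,0]],order=1) for c in range(3)],1)
def load(n,s):
    v=np.load('view.npz');return dict(image=cv2.imread(s)[:,:,::-1],camera_matrix=v[n+'_camera_matrix'],camera_from_world=v[n+'_camera_from_world'])
if __name__=='__main__':
    p=load('s','pics/s2.png')
    yw=np.radians(15.68);ua=np.r_[-np.sin(yw),np.cos(yw),0];aa=np.r_[-np.cos(yw),-np.sin(yw),0]
    T=np.r_[.6018,-.069,.1677]
    for v,z in((15,.004),(15,.008),(8,.012),(-6,.012)):
        ss=np.arange(-80,-50,2);P=prof(p,T+ua*v*.001+[0,0,z],aa,ss);print(v,z,[(int(s),*x.astype(int).tolist()) for s,x in zip(ss,P)])
    A=AX-.0007*u
    for z in(.004,.008,.011):
      for c in(-45,45):
        ss=np.arange(c-12,c+13,1.);P=prof(p,A+[0,0,.0205+z],a,ss);g=P[:,2]-P[:,0];g=g-np.r_[g[:4],g[-4:]].mean();g=np.clip(g,15,None)-15
        print('pin',c,z,(g*ss).sum()/g.sum(),g.astype(int).tolist())
E
python3 ax.py
```

```text
15 0.004 [(-80, 178, 134, 90), (-78, 177, 133, 90), (-76, 176, 133, 90), (-74, 175, 132, 89), (-72, 175, 132, 88), (-70, 175, 132, 89), (-68, 174, 133, 89), (-66, 162, 126, 85), (-64, 146, 117, 80), (-62, 150, 123, 84), (-60, 158, 132, 90), (-58, 161, 135, 93), (-56, 163, 137, 95), (-54, 163, 136, 94), (-52, 163, 136, 93)]
15 0.008 [(-80, 177, 133, 90), (-78, 176, 133, 90), (-76, 176, 133, 89), (-74, 175, 132, 89), (-72, 172, 131, 89), (-70, 166, 129, 88), (-68, 158, 126, 86), (-66, 148, 120, 82), (-64, 141, 116, 79), (-62, 151, 124, 85), (-60, 164, 136, 93), (-58, 168, 140, 98), (-56, 172, 144, 101), (-54, 169, 142, 98), (-52, 167, 139, 96)]
8 0.012 [(-80, 178, 135, 90), (-78, 177, 134, 90), (-76, 174, 132, 89), (-74, 168, 130, 90), (-72, 162, 129, 89), (-70, 153, 126, 86), (-68, 148, 123, 84), (-66, 150, 124, 85), (-64, 160, 133, 92), (-62, 177, 149, 105), (-60, 191, 162, 117), (-58, 198, 169, 123), (-56, 199, 170, 124), (-54, 196, 167, 121), (-52, 195, 166, 120)]
-6 0.012 [(-80, 178, 135, 90), (-78, 178, 135, 89), (-76, 178, 134, 88), (-74, 175, 133, 92), (-72, 176, 141, 113), (-7
[... 229 characters left out ...]
5.28585091250684 [0, 0, 0, 0, 0, 0, 9, 32, 55, 77, 77, 77, 78, 78, 65, 52, 39, 24, 11, 0, 0, 0, 0, 0, 0]
pin 45 0.004 44.73049330343698 [0, 0, 0, 0, 1, 8, 19, 34, 49, 63, 76, 76, 76, 77, 78, 63, 45, 26, 8, 0, 0, 0, 0, 0, 0]
pin -45 0.008 -45.564638989759295 [0, 0, 0, 0, 0, 0, 6, 29, 51, 75, 81, 82, 83, 85, 70, 49, 27, 3, 0, 0, 0, 0, 0, 0, 0]
pin 45 0.008 44.452334962656494 [0, 0, 0, 0, 2, 10, 22, 37, 51, 66, 80, 81, 80, 79, 76, 59, 39, 20, 0, 0, 0, 0, 0, 0, 0]
pin -45 0.011 -45.8687031509608 [0, 0, 0, 0, 0, 0, 7, 32, 56, 82, 90, 88, 85, 82, 64, 39, 15, 0, 0, 0, 0, 0, 0, 0, 0]
pin 45 0.011 43.95717474056029 [0, 0, 0, 0, 3, 9, 17, 33, 50, 70, 91, 88, 80, 69, 56, 37, 19, 3, 0, 0, 0, 0, 0, 0, 0]
```

```bash
python3 - <<'E'
from ax import *
p=load('s','pics/s2.png')
yw=np.radians(15.68);ua=np.r_[-np.sin(yw),np.cos(yw),0];aa=np.r_[-np.cos(yw),-np.sin(yw),0]
T=np.r_[.6018,-.069,.1677]
f=lambda p,T,ua,aa,L:[print(v,z,[(int(s),int(x.sum()/3)) for s,x in zip(ss,prof(p,T+ua*v*.001+[0,0,z],aa,ss))]) for v,z,ss in L]
f(p,T,ua,aa,[(11,.012,np.arange(54,80,2)),(15,.006,np.arange(54,80,2)),(0,.012,np.arange(-56,-36,1.5))])
q=load('s','pics/s1.png')
yw=np.radians(97.53);ua=np.r_[-np.sin(yw),np.cos(yw),0];aa=np.r_[-np.cos(yw),-np.sin(yw),0];T=np.r_[.4751,.330,0]
print('s1');f(q,T,ua,aa,[(v,.012,s*np.arange(54,76,1.5)) for v in(8,-8) for s in(1,-1)]+[(0,.012,np.arange(s-9,s+10,1.5)) for s in(-45,45)])
E
```

```text
11 0.012 [(54, 14), (56, 13), (58, 12), (60, 13), (62, 14), (64, 15), (66, 14), (68, 13), (70, 14), (72, 14), (74, 12), (76, 20), (78, 25)]
15 0.006 [(54, 130), (56, 134), (58, 142), (60, 134), (62, 129), (64, 131), (66, 137), (68, 135), (70, 134), (72, 135), (74, 140), (76, 142), (78, 136)]
0 0.012 [(-56, 169), (-54, 169), (-53, 168), (-51, 167), (-50, 167), (-48, 160), (-47, 153), (-45, 148), (-44, 150), (-42, 152), (-41, 152), (-39, 152), (-38, 154), (-36, 158)]
s1
8 0.012 [(54, 64), (55, 64), (57, 64), (58, 64), (60, 64), (61, 64), (63, 64), (64, 64), (66, 64), (67, 64), (69, 63), (70, 63), (72, 63), (73, 63), (75, 63)]
8 0.012 [(-54, 159), (-55, 160), (-57, 161), (-58, 161), (-60, 157), (-61, 150), (-63, 138), (-64, 130), (-66, 127), (-67, 126), (-69, 126), (-70, 126), (-72, 126), (-73, 127), (-75, 127)]
-8 0.012 [(54, 64), (55, 63), (57, 63), (58, 64), (60, 65), (61, 65), (63, 65), (64, 66), (66, 65), (67, 65), (69, 66), (70, 65), (72, 65), (73, 66), (75, 65)]
-8 0.012 [(-54, 159), (-55, 158), (-57, 161), (-58, 161), (-60, 157), (-61, 150), (-63, 144), (-64, 141), (-66, 137), (-67, 133), (-69, 128), (-70, 127), (-72, 131), (-73, 129), (-75, 131)]
0 0.012 [(-54, 168), (-52, 169), (-51, 169), (-49, 168), (-48, 155), (-46, 124), (-45, 102), (-43, 111), (-42, 128), (-40, 142), (-39, 152), (-37, 158), (-36, 163)]
0 0.012 [(36, 101), (37, 84), (39, 64), (40, 60), (42, 61), (43, 62), (45, 61), (46, 61), (48, 60), (49, 59), (51, 60), (52, 62), (54, 62)]
```

>>> apply_moves:
  targets:
    - [[2.3, -0.5, -6], [0, 0.002, -0.005]]
    - [[2.3, -0.5, -13], [0, 0.002, -0.005]]
    - [[2.3, -0.5, -20], [0, 0.002, -0.005]]
    - [[2.3, -0.5, -25], [0, 0.002, -0.005]]
    - [[2.3, -0.5, -25], [0, 0.002, -0.005]]
    - [[2.3, -0.5, -25], [0, 0.002, -0.005]]

```text
time_s: 22.5
tool_pos: [0.6032, -0.0696, 0.1439]
tool_rot: [-180.0, 0.1, 15.4]
force: [-0.1, -0.3, -0.4]
grip_width: 0.0301
```

```bash
python3 - <<'E'
from h import *
A=AX-.0007*u; A[2]=.1286
p,R=pose(A+[0,0,.019],0);p-=a*.0028;delta(p,R);st()
E
```

```text
shift mm [  0.9   0.  -15.3] turn [ 0.0005 -0.0023  0.0006]
22.5 [ 0.6032 -0.0696  0.1439] [-1.7999e+02  1.3000e-01  1.5360e+01] [-0.1 -0.3 -0.4] 0.0301 [-44.  26.  62.  97. -24.  72. -52.]
```

>>> apply_moves:
  targets:
    - [[0.9, 0, -2], [0, -0.002, 0]]
    - [[0.9, 0, -4], [0, -0.002, 0]]
    - [[0.9, 0, -5], [0, -0.002, 0]]
    - [[0.9, 0, -5], [0, -0.002, 0]]

```text
time_s: 22.9
tool_pos: [0.6043, -0.0694, 0.139]
tool_rot: [180.0, -0.0, 15.4]
force: [0.0, -0.2, -1.0]
grip_width: 0.0297
```

```bash
python3 - <<'E'
from h import *
o=env.get_obs();print(o['wrist_torque'].round(2));st()
E
```

```text
[-0.05 -0.09 -0.05]
22.9 [ 0.6043 -0.0694  0.139 ] [ 1.7998e+02 -1.0000e-02  1.5380e+01] [ 0.  -0.2 -1. ] 0.0297 [-44.  26.  61.  97. -24.  71. -51.]
```

>>> apply_moves:
  targets:
    - [[0, 0, -3], [0, 0, 0]]
    - [[0, 0, -6], [0, 0, 0]]
    - [[0, 0, -8.5], [0, 0, 0]]
    - [[0, 0, -9.5], [0, 0, 0]]
    - [[0, 0, -9.5], [0, 0, 0]]

```text
time_s: 23.4
tool_pos: [0.6043, -0.0694, 0.1294]
tool_rot: [180.0, 0.0, 15.4]
force: [0.4, -0.0, -0.6]
grip_width: 0.0296
```

```bash
python3 - <<'E'
from h import *
o=env.get_obs();print(o['wrist_torque'].round(2));st()
from ax import *
p=shot('scene','s3')
A=AX-.0007*u
for z in(.014,):
  for c in(-45,45):
    ss=np.arange(c-12,c+13,1.);print([(int(s),*x.astype(int).tolist()) for s,x in zip(ss,prof(p,A+[0,0,.0205+z],a,ss))][::2])
E
```

```text
[ 0.08 -0.15  0.03]
23.4 [ 0.6043 -0.0694  0.1294] [179.98   0.    15.38] [ 0.4 -0.  -0.6] 0.0296 [-43.  27.  61.  98. -25.  70. -51.]
[(-57, 202, 173, 126), (-55, 201, 171, 124), (-53, 188, 158, 112), (-51, 179, 152, 113), (-49, 173, 158, 143), (-47, 172, 164, 164), (-45, 181, 171, 166), (-43, 187, 171, 152), (-41, 193, 167, 129), (-39, 204, 174, 127), (-37, 205, 176, 128), (-35, 202, 173, 124), (-33, 190, 161, 100)]
[(33, 137, 115, 71), (35, 177, 146, 84), (37, 98, 80, 46), (39, 35, 28, 19), (41, 23, 20, 19), (43, 13, 14, 17), (45, 14, 15, 18), (47, 16, 16, 18), (49, 25, 26, 27), (51, 29, 29, 31), (53, 28, 27, 30), (55, 28, 27, 31), (57, 24, 24, 28)]
```

>>> apply_moves:
  targets:
    - [[0, 0, -0.5], [0, 0, 0]]
    - [[0, 0, -1], [0, 0, 0]]
    - [[0, 0, -1.3], [0, 0, 0]]
    - [[0, 0, -1.3], [0, 0, 0]]

```text
time_s: 23.85
tool_pos: [0.6043, -0.0695, 0.1283]
tool_rot: [180.0, -0.0, 15.4]
force: [0.6, -0.8, -0.2]
grip_width: 0.0301
```

>>> apply_moves:
  targets:
    - [[0, 0, -0.5], [0, 0, 0]]
    - [[0, 0, -1], [0, 0, 0]]
    - [[0, 0, -1], [0, 0, 0]]

```text
time_s: 24.15
tool_pos: [0.6043, -0.0695, 0.1281]
tool_rot: [-180.0, -0.0, 15.4]
force: [-1.7, 0.2, 5.9]
grip_width: 0.0298
```

>>> apply_moves:
  targets:
    - [[0, 0, 0.5], [0, 0, 0]]
    - [[0, 0, 0.5], [0, 0, 0]]
    - [[0, 0, 0.5], [0, 0, 0]]
    - [[0, 0, 0.5], [0, 0, 0]]
    - [[0, 0, 0.5], [0, 0, 0]]
    - [[0, 0, 0.5], [0, 0, 0]]
  hand: 60

```text
time_s: 24.75
tool_pos: [0.6042, -0.0695, 0.1277]
tool_rot: [180.0, 0.0, 15.4]
force: [0.3, -0.2, 0.0]
grip_width: 0.059
```

>>> apply_moves:
  targets:
    - [[0, 0, 10], [0, 0, 0]]
    - [[0, 0, 30], [0, 0, 0]]
    - [[0, 0, 65], [0, 0, 0]]
    - [[0, 0, 110], [0, 0, 0]]
    - [[0, -45, 130], [0, 0, 0]]
    - [[0, -90, 130], [0, 0, 0]]
    - [[-10, -135, 130], [0, 0, 0]]
    - [[-20, -180, 130], [0, 0, 0]]

```text
time_s: 25.55
tool_pos: [0.5842, -0.2511, 0.2589]
tool_rot: [179.9, -0.1, 15.4]
force: [0.2, -0.5, 0.3]
grip_width: 0.0601
```

```bash
python3 - <<'E'
from h import *
st()
s=shot('scene');t=shot('top')
A=cv2.resize(s['image'][150:310,240:440],None,fx=3,fy=3,interpolation=2)
cut=t['image'][130:280,165:365];B=cv2.resize(cut,(0,0),fx=1,fy=1)
i=np.vstack([cv2.resize(s['image'][150:220,245:345],(700,490),interpolation=2)[:330],cv2.resize(t['image'][130:265,165:365],(400,270),interpolation=2).repeat(1,1) if 0 else np.hstack([cv2.resize(t['image'][130:265,165:365],(400,270),interpolation=2),cv2.resize(s['image'][220:310,340:440],(300,270),interpolation=2)])])
cv2.imwrite('pics/z.png',i[:,:,::-1])
E
```

```text
25.55 [ 0.5842 -0.2511  0.2589] [ 1.7993e+02 -6.0000e-02  1.5420e+01] [ 0.2 -0.5  0.3] 0.0601 [-26.  25.  64.  84. -23.  84. -37.]
```

View pics/z.png

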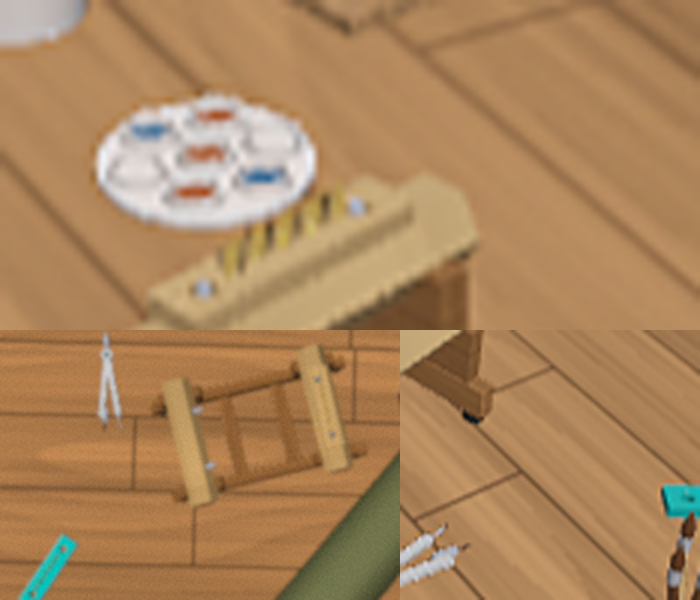

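The comb lies flat on the roller with both pins showing through its holes. The left roller, compass, palette and turquoise comb look undisturbed.

```bash
python3 - <<'E'
from cell import env
print(env.sign_off())
E
```

```text
the job is handed in; nothing more can be done
None
```

The loom is set up. I lifted the right-hand roller about 35 mm, turned it 60° and laid it back in its notches with the pin flat up. Then I set the wooden comb on it, teeth up, with its holes over the two pins. I handed it in at about 25.6 s of the 64 s allowed.

- **Last checks:** The final pictures show both pins through the holes and the comb lying flat. The comb slid on with no measurable force until about 6 N when it seated, within 0.5 mm of the expected height. In that last view the left roller, compass, palette and turquoise comb had not visibly moved. The acrylic block, mug and most of the brush jar lay outside it.
- **Mistake on the way:** On my first try at the comb, the jaws were turned 90° wrong. The open fingertips pressed down on top of it with about 76 N (limit 120 N at the wrist). That is above the 40 N limit if fingertips count as the gripper's body. The comb was still in place afterwards to within about a millimetre. While I corrected the turn, joint 7 showed -154° against its -154.24° limit, and joint 3 showed 70° against its 71.16° limit.
- **Estimates that disagreed:** My readings of where the comb sat along its length in the grip ranged from about 1.4 to 3.5 mm off centre. I used about 2.4 mm, and the holes met the pins at once.

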